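# Clamp the lockring tool in the bench clamp

## Robot

A 6-joint arm with a two-finger parallel gripper is mounted at the origin on a cart in front of the work surface, level with it; the furniture and walls round the work are solid. World frame = base frame: x ahead of the robot, y to its left, z up, the work surface at z = 0. Lengths are in m, angles in rad, forces in N, time in s.
With the tool pointing down it reaches from about 0.35 to 0.725 m from the base axis. Payload 6 kg.
Tool frame: the origin (TCP) lies midway between the tips of the shut fingers; the grasp point (between the pads) lies 19 mm behind it; z points along the fingers, y is the line along which they close (so a half turn about z gives the same grasp; the last joint's range is limited). The gripper opens to 85 mm and grips with 20 to 120 N. Pads are 22 mm wide; open, the fingers measure 114 mm over their backs; the gripper's body (76 mm by 85 mm) begins 54 mm behind the grasp point. The pads swing forward as they close: fully open they stand 13 mm farther back than shut.
Start: joints at [0.334, 0.04, 0.085, 0, -1.615, -0.334], TCP at [0.6, 0, 0.231] pointing down, gripper open.
Joint ranges: [-2.56, 2.56], [-1.29, 2.01], [-1.08, 1.49], [-3.29, 1.98], [-2.81, -0.18], [-2.99, 2.99]. Speed limits (rad/s): [2.57, 2.57, 3.01, 3.14, 3.14, 3.14].

## Interface

Orientations are given as [roll, pitch, yaw] about the fixed x, y, z axes, in that order (R = Rz(yaw) Ry(pitch) Rx(roll)).
In Python, from bench import manip gives the robot as it stands. The module is installed in compiled form; this text tells all that it offers.
- The arm moves only by the tool jog_arm, never from a script. Its argument "commands" is a list of rows, each a list of 2 entries, a list of its own where there are three numbers: the shift along the tool's x, y, z in cm, then the turn, a rotation vector about the tool's x, y, z in rad. In form: [[[tx, ty, tz], [wx, wy, wz]], ...]. A call has 1 to 5 rows; each row shifts and turns the commanded pose from where the row before left it, along the tool's axes as they then stand; what a row does not reach is not made up. A row lasts 1/10 s, in which the tool goes at most 50 mm and 8.59 degrees, less where a joint would pass 70% of its speed; a pose out of reach is approached as far as the arm can. A call is refused whole if a number of a shift passes 5 or a number of a turn 0.15, either way. A call with a gripper value outside its range is refused whole. "grip" is the finger opening in cm, from 0 to 8.54, set as the call begins (left out, the last holds). The fingers move at their own pace and stop on an object; "squeeze" is the grip in N (left out, the last holds). Time passes only in rows, so rows that do not move let the fingers close. It gives the time, the measured TCP pose, the force, the opening and the grip force at its end, in the units of the state.
- manip.get_state(): the state, without advancing time (a new reading comes with each control period).
- manip.capture(name): name is "scene" or "side" or "wrist"; returns the picture (400x640x3 uint8, red, green, blue); there is no depth.
- manip.camera_model(name): a dict with "K" (3x3 intrinsics, pixels), "T" (4x4, takes a point from camera to world coordinates); the wrist camera has in their place "hand_eye" (4x4, takes a point from camera to tool coordinates, whose origin is the TCP and whose axes are the flange's). Camera axes: x right, y down, z forward; pixel columns grow to the right and rows downward; lengths in m; the calibration is good to about 2 mm. A picture is of the moment at which its call begins: read the wrist's pose just before it. camera_model takes no time and is no camera call.
- manip.job_done(): hands the job in; it is judged then, once.
Trained networks look in the newest picture that a camera, given by its name, has taken for a name from the list of things; names that differ only in an ending like _2 or _b are one class to them, and where a whole thing is asked for, a point or a joint stands for the part that bears it (a point fixed in the world has none). Each returns a list of dicts, best first, with "p" (0 to 1); they miss things now and then, are a little off and sometimes report something else, mostly with a low value. They report only what shows in the picture. A call takes as long as a camera call. They do not tell look-alikes from the thing itself.
- manip.cut_out(camera, thing): "mask" (400x640 bool, what is visible of it).
- manip.mark_of(camera, thing): "position" ([x, y, z] in m, in world coordinates, good to about 4 mm: a listed point, or the origin of a listed thing).
The state is a dict: "time_s": time; "joint_positions": joint angles; "joint_vel": joint speeds; "joint_efforts": joint torques, N m; "tool_pos": TCP position; "orientation": TCP orientation; "contact_force": force on the tool from outside, world axes, zero at the start; "wrist_torque": the same for the moment, N m; "grip_width": finger opening in m; "grasp_force": force on a finger pad.
Only numpy, scipy, OpenCV 4.12 (cv2) and the standard library are available. Lean on these libraries where they do the work, as an engineer would, in place of code of your own. Each camera call takes 0.05 s, during which the arm holds its last target. There are 200 camera calls.

## Task

Take the silver cassette lockring tool that stands to the right of the blue bench clamp (not the one at the back of the bench) and stand it upright, pin up, on the clamp's bed between its two jaws and let go of it. Then screw the clamp's red hexagonal knob down clockwise until it is fully tight, so that the tool is gripped, and take the hand away. Leave the other things on the bench where they are.

Things in the scene. Friction and masses are not known exactly. Their poses are not given: they have to be found in the camera images.
- tool_center (a point): centre of the loose silver cassette lockring tool, half-way up, which stands upright on the bench: a round body 25 mm in diameter and 34 mm tall with a pin of 8 mm diameter and 14 mm height on top, 48 mm in all, 60 to 110 g; z points up along it. The point lies 24 mm above its underside, on the round body.
- clamp: small blue bench clamp, 145 x 90 mm, fixed to the bench; place and yaw vary, its front (knob side) looks to the robot's left or front left. Origin on the bench under the seat; x points from the front to the back jaw, z up. Bed 30 mm above the bench, 30 mm wide in y. Highest part: the red knob, up to 107 mm high at x = -62 to -105 mm. Back jaw: a shallow V touching the clamped tool at x = +12 mm.
- seat (a point): the place for the tool: middle of the bed's top, 30 mm above the bench, axes as clamp. The tool's axis stands over this point when clamped. Both jaws are at most 26 mm wide in y and rise 16 mm above the bed, so fingers closing along y on the tool pass beside them. The moving jaw's flat upright face starts at x = -22 to -19.5 mm and closes to -12.5 mm on the tool.
- knob_grip (a point): on the axis of the red hexagonal knob at the height to grip: 34 mm across flats, 28 mm tall, this point 10 mm below its top edge. z points up along the screw axis, which leans 35 degrees from vertical to the clamp's front, so the gripper must be tilted as much. x is square to a pair of flats; flats every 60 degrees. Turns with the knob. The sloping blue face below lies 24 mm from this point when run down.
- screw (a joint): how far the screw is run down, rad; turning clockwise seen from above the knob (negative about its z) makes it grow. Starts between 0.2 and 1.0, stops at 3.4, about 0.06 N m. Each rad moves the jaw 3.5 mm to the back and the knob 1.5 mm down its axis, until its brass collar rests on the blue face. The sprung jaw meets the tool about 0.4 rad before the stop.
- knob (a joint): the final tightening, rad: stays about 0 until screw has reached its stop, then the same clockwise turning goes on stiffly (about 0.18 N m) from 0 to a hard stop at 0.35. Both joints stay where they are left.
- jaw_pad: steel face of the moving jaw, 6 x 22 x 15 mm; its origin is that of the clamp, not on the pad, so use it for touch only
- lockring_tool: the lockring tool; origin at the centre of its underside
- grease_jar: bystander: round jar with black lid and white and red label, 54 mm wide, 70 mm tall, origin under its centre
- hex_t: bystander: hex key with green T-handle lying down, 156 x 86 x 19 mm, origin under its centre
- combi_wrench: bystander: silver combination wrench lying down, 191 x 30 x 8 mm, origin under its centre
There are look-alikes about, which are no part of the job. What is shaped like the lockring_tool but purple or turquoise is not meant.

How it is judged:
By the outcome, as a careful person would: the job done as asked, in the order asked, and still so for the second after the job is handed in, with the robot touching nothing.
It also fails if it takes over 72 s, if anything falls off the work surface, if the arm or the gripper's body presses on something with over 40 N, if the wrist force passes 120 N, or if a joint passes its speed limit or range.

## Working session

There is one attempt and no reset: what is moved stays moved. The work goes in short steps, Python scripts to look and compute and a tool call to move; the robot and the scene stay as the last step left them, time stands still between calls to the robot, and variables do not carry over. Pictures are saved under pics/ and viewed, at most 10 in all, crops included, and the job is handed in when it is done.

Besides the shell and the picture viewer there is one more tool, called as name(argument=value, ...) on one line, values as JSON. jog_arm: Moves the arm, as the interface text tells. Its arguments: {"type":"object","properties":{"commands":{"type":"array"},"grip":{"type":"number"},"squeeze":{"type":"number"}},"required":["commands"]}

```bash
mkdir -p pics; python3 - <<'E'
from bench import manip
import cv2,numpy as np
for c in ["scene","side"]:
    im=manip.capture(c); cv2.imwrite(f"pics/{c}0.png",im[:,:,::-1])
    for t in ["tool_center","seat","knob_grip","clamp","grease_jar","hex_t","combi_wrench"]:
        r=manip.mark_of(c,t)
        print(c,t,[(round(d["p"],2),np.round(d["position"],3).tolist()) for d in r[:4]])
    m=manip.camera_model(c);T=np.array(m["T"]);print(np.round(T,3).tolist(),np.round(m["K"],1).tolist())
    for d in manip.mark_of(c,"tool_center"):
        p=np.linalg.inv(T)@np.r_[d["position"],1]; q=m["K"]@p[:3]; print(q[:2]/q[2])
print(manip.get_state())
E
```

```text
scene tool_center [(0.75, [0.572, -0.269, 0.025]), (0.73, [0.471, -0.174, 0.024]), (0.72, [0.508, -0.252, 0.026]), (0.49, [0.566, -0.202, 0.022])]
scene seat [(0.86, [0.51, -0.024, 0.029])]
scene knob_grip [(0.64, [0.583, 0.013, 0.084])]
scene clamp [(0.94, [0.518, -0.024, -0.002]), (0.37, [0.583, 0.013, 0.087])]
scene grease_jar [(0.57, [0.67, 0.352, -0.001])]
scene hex_t [(0.76, [0.711, -0.141, 0.002])]
scene combi_wrench [(0.72, [0.454, 0.393, 0.004])]
[[0.676, -0.41, 0.613, -0.072], [-0.737, -0.362, 0.57, -0.612], [-0.012, -0.837, -0.547, 0.682], [0.0, 0.0, 0.0, 1.0]] [[402.2, 0.0, 319.6], [0.0, 402.2, 199.7], [0.0, 0.0, 1.0]]
[400.22855136 268.15342786]
[341.7849869  271.61569508]
[378.70684608 278.5819238 ]
[375.44656288 257.55192099]
side tool_center [(0.67, [0.571, -0.268, 0.024]), (0.65, [0.568, -0.209, 0.025]), (0.54, [0.472, -0.173, 0.022]), (0.44, [0.509, -0.251, 0.023])]
side seat [(0.87, [0.511, -0.022, 0.03])]
side knob_grip [(0.62, [0.586, 0.012, 0.088])]
side clamp [(0.68, [0.511, -0.024, -0.005])]
side grease_jar [(0.61, [0.456, 0.395, -0.001]), (0.57, [0.67, 0.355,
[... 413 characters left out ...]
t_positions': array([ 3.33699500e-01,  4.02026328e-02,  8.48774365e-02, -2.65938882e-06,
       -1.61550914e+00, -3.33682857e-01]), 'joint_vel': array([ 0.0010008 ,  0.00090685,  0.00075602,  0.00020059,  0.00237665,
       -0.00028436]), 'joint_efforts': array([-4.52733793e-04, -3.67917717e+01,  3.47453570e+01,  6.93310082e+00,
       -9.21598330e-04, -3.03633833e-06]), 'tool_pos': array([5.99998445e-01, 2.62730320e-05, 2.31301846e-01]), 'orientation': array([ 3.14155587e+00, -9.94034991e-06, -1.57077957e+00]), 'contact_force': array([-0.79307735,  0.11539926, -0.10289146]), 'wrist_torque': array([-0.07782374,  0.00217938, -0.02496519]), 'grasp_force': 0.0, 'grip_width': 0.0856011979997753}
```

View pics/scene0.png

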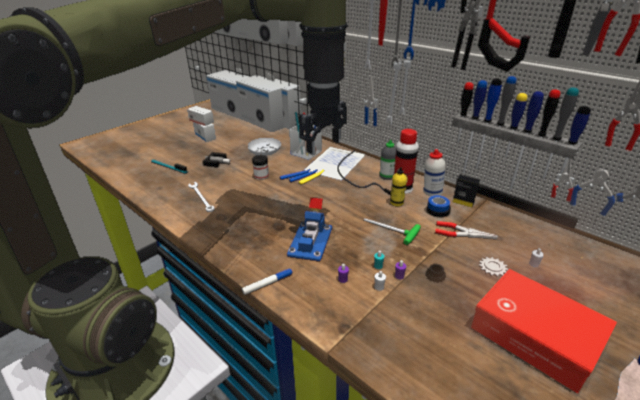

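```bash
python3 - <<'E'
import cv2
a=cv2.imread("pics/scene0.png")[215:300,310:430]; b=cv2.imread("pics/side0.png")[200:285,285:405]
cv2.imwrite("pics/crop0.png",cv2.resize(cv2.vconcat([a,b]),None,fx=3.4,fy=3.4,interpolation=2))
E
```

```text
(no output)
```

View pics/crop0.png

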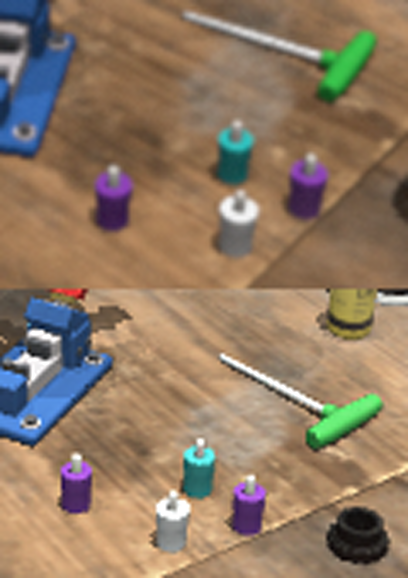

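Candidates for the tool: silver (379,281), purple (343,272) and (400,269), turquoise (379,259), silver at the back (537,257). I choose the silver one at (379,281), which the crop confirms; it lies at about (0.508,-0.251). The clamp's seat is at about (0.51,-0.023), with its front pointing ahead and slightly left.

```bash
cat > h.py <<'E'
from bench import manip
import numpy as np, cv2
from scipy.spatial.transform import Rotation as Ro
def pose():
    s=manip.get_state(); return np.array(s["tool_pos"]),Ro.from_euler("xyz",s["orientation"]),s
def plan(p1,R1,n,start=None):
    """rows (tool-frame cm, rad) from start to target in n equal rows"""
    p0,R0=start or pose()[:2]
    w=(R0.inv()*R1).as_rotvec()/n; d=(np.array(p1)-p0)/n; R=R0
    for i in range(n):
        print("[%s,%s]"%(np.round(R.inv().apply(d)*100,2).tolist(),np.round(w,4).tolist()),end=",\n" if i%5==4 else ",")
        R=R*Ro.from_rotvec(w)
    print()
def marks(c,*ts,k=3):
    for t in ts: print(c,t,[(round(d["p"],2),np.round(d["position"],4).tolist()) for d in manip.mark_of(c,t)[:k]])
def down(deg): # tool down, closing line (y) at world angle deg
    a=np.radians(deg); y=np.array([np.cos(a),np.sin(a),0]); z=np.array([0,0,-1.])
    return Ro.from_matrix(np.c_[np.cross(y,z),y,z])
E
python3 - <<'E'
from h import *
manip.capture("wrist"); marks("wrist","seat","knob_grip","clamp")
print(np.round(manip.camera_model("wrist")["hand_eye"],3).tolist())
plan([.508,-.251,.13],down(115.5),10)
E
```

```text
wrist seat [(0.93, [0.5086, -0.0252, 0.0297])]
wrist knob_grip [(0.71, [0.5826, 0.0143, 0.0837])]
wrist clamp [(0.79, [0.5126, -0.0211, 0.0005])]
[[-0.001, -0.955, -0.297, 0.076], [1.0, -0.001, 0.0, -0.001], [-0.0, -0.297, 0.955, -0.142], [0.0, 0.0, 0.0, 1.0]]
[[2.51, 0.92, 1.01],[0.0, -0.0, 0.1126]],[[2.6, 0.63, 1.01],[0.0, -0.0, 0.1126]],[[2.65, 0.34, 1.01],[0.0, -0.0, 0.1126]],[[2.67, 0.04, 1.01],[0.0, -0.0, 0.1126]],[[2.66, -0.26, 1.01],[0.0, -0.0, 0.1126]],
[[2.61, -0.56, 1.01],[0.0, -0.0, 0.1126]],[[2.53, -0.85, 1.01],[0.0, -0.0, 0.1126]],[[2.42, -1.13, 1.01],[0.0, -0.0, 0.1126]],[[2.28, -1.4, 1.01],[0.0, -0.0, 0.1126]],[[2.11, -1.64, 1.01],[0.0, -0.0, 0.1126]],
```

jog_arm(commands=[[[2.51, 0.92, 1.01], [0, 0, 0.1126]], [[2.6, 0.63, 1.01], [0, 0, 0.1126]], [[2.65, 0.34, 1.01], [0, 0, 0.1126]], [[2.67, 0.04, 1.01], [0, 0, 0.1126]], [[2.66, -0.26, 1.01], [0, 0, 0.1126]]], grip=5.5)

```text
time_s: 1.6
tool_pos: [0.5534, -0.1263, 0.1805]
orientation: [-3.141, 0.0, -2.138]
contact_force: [0.1, -0.2, -0.3]
grip_width: 0.0548
grasp_force: 0.0
```

jog_arm(commands=[[[2.61, -0.56, 1.01], [0, 0, 0.1126]], [[2.53, -0.85, 1.01], [0, 0, 0.1126]], [[2.42, -1.13, 1.01], [0, 0, 0.1126]], [[2.28, -1.4, 1.01], [0, 0, 0.1126]], [[2.11, -1.64, 1.01], [0, 0, 0.1126]]])

```text
time_s: 2.1
tool_pos: [0.5075, -0.2518, 0.13]
orientation: [-3.141, 0.0, -2.701]
contact_force: [1.0, -0.3, 0.4]
grip_width: 0.0551
grasp_force: 0.0
```

jog_arm(commands=[[[0, 0, 0], [0, 0, 0]], [[0, 0, 0], [0, 0, 0]], [[0, 0, 0], [0, 0, 0]]])

```text
time_s: 2.4
tool_pos: [0.5083, -0.2505, 0.1308]
orientation: [-3.141, 0.001, -2.695]
contact_force: [1.1, 0.3, -0.7]
grip_width: 0.0549
grasp_force: 0.0
```

```bash
python3 - <<'E'
from h import *
p,R,s=pose(); print(p,R.as_matrix()[:,1],s["time_s"],s["grip_width"])
im=manip.capture("wrist"); cv2.imwrite("pics/w1.png",im[:,:,::-1]); marks("wrist","tool_center","seat","knob_grip",k=4)
H=manip.camera_model("wrist"); K=np.array(H["K"]);T=np.eye(4);T[:3,:3]=R.as_matrix();T[:3,3]=p;T=T@np.array(H["hand_eye"])
for d in manip.mark_of("wrist","tool_center"):
    q=K@(np.linalg.inv(T)@np.r_[d["position"],1])[:3]; print(q[:2]/q[2])
E
```

```text
[ 0.508329   -0.25046143  0.13078563] [-4.31534097e-01  9.02096506e-01 -4.64634127e-04] 2.4 0.05488657902583786
wrist tool_center [(0.88, [0.5717, -0.2654, 0.0233]), (0.75, [0.5091, -0.2542, 0.0265]), (0.7, [0.5644, -0.2042, 0.0249])]
wrist seat []
wrist knob_grip []
[269.03616759 250.90439493]
[312.65963319 193.35759298]
[337.82340891 272.57089477]
```

View pics/w1.png

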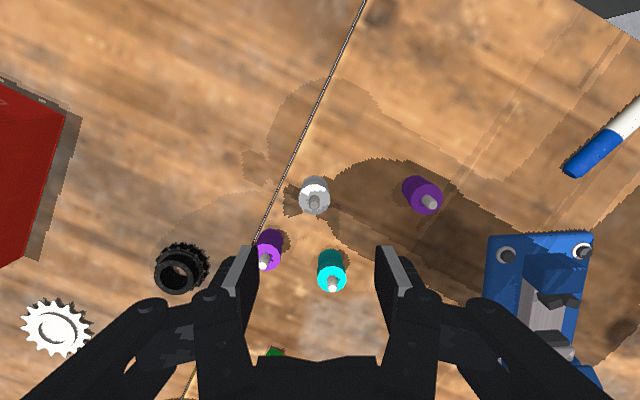

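The silver tool shows at (313,197), centred between the fingers, with purple at (268,250) and turquoise at (332,272) clear of the finger paths. Next I descend.

```bash
python3 - <<'E'
from h import *
plan([.5088,-.253,.007],down(115.5),5)
E
```

```text
[[0.02, -0.05, 2.47],[-0.0001, 0.0001, 0.0002]],[[0.01, -0.05, 2.47],[-0.0001, 0.0001, 0.0002]],[[0.01, -0.05, 2.47],[-0.0001, 0.0001, 0.0002]],[[0.01, -0.05, 2.47],[-0.0001, 0.0001, 0.0002]],[[0.01, -0.05, 2.47],[-0.0001, 0.0001, 0.0002]],
```

jog_arm(commands=[[[0.02, -0.05, 2.5], [0, 0, 0]], [[0.01, -0.05, 2.5], [0, 0, 0]], [[0.01, -0.05, 2.5], [0, 0, 0]], [[0.01, -0.05, 2.5], [0, 0, 0]], [[0.01, -0.05, 2.35], [0, 0, 0]]])

```text
time_s: 3.15
tool_pos: [0.5085, -0.253, 0.0058]
orientation: [3.142, -0.0, -2.696]
contact_force: [-0.1, -0.6, -0.9]
grip_width: 0.0549
grasp_force: 0.0
```

jog_arm(commands=[[[0, 0, 0], [0, 0, 0]], [[0, 0, 0], [0, 0, 0]], [[0, 0, 0], [0, 0, 0]], [[0, 0, 0], [0, 0, 0]], [[0, 0, 0], [0, 0, 0]]], grip=1.5, squeeze=40)

```text
time_s: 3.65
tool_pos: [0.509, -0.2534, 0.0078]
orientation: [-3.141, 0.001, -2.697]
contact_force: [0.6, -0.6, 2.5]
grip_width: 0.024
grasp_force: 39.6
```

jog_arm(commands=[[[0, 0, 0], [0, 0, 0]], [[0, 0, 0], [0, 0, 0]], [[0, 0, -0.5], [0, 0, 0]], [[0, 0, -1.0], [0, 0, 0]], [[0, 0, -1.0], [0, 0, 0]]])

```text
time_s: 4.15
tool_pos: [0.5083, -0.2534, 0.0324]
orientation: [3.141, -0.001, -2.697]
contact_force: [-0.3, 0.1, -0.4]
grip_width: 0.0238
grasp_force: 39.7
```

```bash
python3 - <<'E'
from h import *
p,R,_=pose()
q=np.array([p[0],p[1],.12]); plan(q,R,3)
plan([.512,-.023,.125],down(116.4),9,(q,R))
E
```

```text
[[0.0, 0.0, -2.92],[0.0, 0.0, 0.0]],[[0.0, 0.0, -2.92],[0.0, 0.0, 0.0]],[[0.0, 0.0, -2.92],[0.0, 0.0, 0.0]],
[[-1.14, 2.29, -0.06],[0.0, -0.0001, -0.0018]],[[-1.14, 2.29, -0.06],[0.0, -0.0001, -0.0018]],[[-1.15, 2.29, -0.06],[0.0, -0.0001, -0.0018]],[[-1.15, 2.29, -0.06],[0.0, -0.0001, -0.0018]],[[-1.16, 2.29, -0.06],[0.0, -0.0001, -0.0018]],
[[-1.16, 2.28, -0.06],[0.0, -0.0001, -0.0018]],[[-1.16, 2.28, -0.06],[0.0, -0.0001, -0.0018]],[[-1.17, 2.28, -0.06],[0.0, -0.0001, -0.0018]],[[-1.17, 2.28, -0.06],[0.0, -0.0001, -0.0018]],
```

jog_arm(commands=[[[0, 0, -2.9], [0, 0, 0]], [[0, 0, -2.9], [0, 0, 0]], [[0, 0, -2.9], [0, 0, 0]], [[-1.14, 2.29, -0.06], [0, 0, -0.002]], [[-1.14, 2.29, -0.06], [0, 0, -0.002]]])

```text
time_s: 4.65
tool_pos: [0.5097, -0.2021, 0.1221]
orientation: [-3.14, 0.002, -2.694]
contact_force: [0.2, 0.9, -1.5]
grip_width: 0.0235
grasp_force: 39.7
```

jog_arm(commands=[[[-1.15, 2.29, -0.06], [0, 0, -0.002]], [[-1.15, 2.29, -0.06], [0, 0, -0.002]], [[-1.16, 2.29, -0.06], [0, 0, -0.002]], [[-1.16, 2.28, -0.06], [0, 0, -0.002]], [[-1.16, 2.28, -0.06], [0, 0, -0.002]]])

```text
time_s: 5.15
tool_pos: [0.5112, -0.0732, 0.124]
orientation: [-3.141, 0.001, -2.683]
contact_force: [0.5, 0.8, -0.3]
grip_width: 0.0237
grasp_force: 39.7
```

jog_arm(commands=[[[-1.17, 2.28, -0.06], [0, 0, -0.002]], [[-1.17, 2.28, -0.06], [0, 0, -0.002]], [[0, 0, 0], [0, 0, 0]], [[0, 0, 0], [0, 0, 0]], [[0, 0, 0], [0, 0, 0]]])

```text
time_s: 5.65
tool_pos: [0.512, -0.0235, 0.1246]
orientation: [-3.141, 0.0, -2.679]
contact_force: [-0.9, -0.6, -0.0]
grip_width: 0.0239
grasp_force: 39.7
```

```bash
python3 - <<'E'
from h import *
p,R,s=pose(); print(p,R.as_matrix(),s["time_s"],s["grip_width"])
ims=[]
for c in ["wrist","side","scene"]:
    im=manip.capture(c); ims.append(im); marks(c,"tool_center","seat","knob_grip","clamp","jaw_pad",k=2)
T=np.linalg.inv(manip.camera_model("side")["T"]);K=manip.camera_model("side")["K"]
q=K@(T@np.array([.53,-.01,.07,1]))[:3];u,v=(q[:2]/q[2]).astype(int)
u=min(max(u,80),560);c=ims[1][max(0,v-70):v+55,u-80:u+80]
cv2.imwrite("pics/p1.png",cv2.vconcat([ims[0][100:,:] ,cv2.resize(c,(640,int(c.shape[0]*4)))[:290]])[:,:,::-1])
E
```

```text
[ 0.51197353 -0.02345809  0.12455219] [[-8.95040736e-01 -4.45984347e-01  2.05852910e-04]
 [-4.45984375e-01  8.95040739e-01 -1.14032742e-04]
 [-1.33389923e-04 -1.93871131e-04 -9.99999972e-01]] 5.65 0.023919071337047487
wrist tool_center [(0.81, [0.5677, -0.2043, 0.026]), (0.7, [0.472, -0.1732, 0.026])]
wrist seat [(0.6, [0.5098, -0.024, 0.0292])]
wrist knob_grip [(0.61, [0.5788, 0.0145, 0.0861])]
wrist clamp [(0.86, [0.5123, -0.0226, 0.001])]
wrist jaw_pad []
side tool_center [(0.65, [0.4753, -0.1761, 0.0259]), (0.63, [0.5688, -0.2101, 0.0243])]
side seat [(0.56, [0.5083, -0.0251, 0.0296])]
side knob_grip [(0.69, [0.6699, 0.3531, 0.007]), (0.52, [0.5809, 0.0134, 0.0877])]
side clamp [(0.86, [0.5121, -0.0232, -0.0023])]
side jaw_pad []
scene tool_center [(0.74, [0.4724, -0.1747, 0.021]), (0.73, [0.571, -0.2667, 0.0258])]
scene seat [(0.59, [0.512, -0.0252, 0.0338])]
scene knob_grip [(0.5, [0.5821, 0.0134, 0.0864])]
scene clamp [(0.96, [0.5158, -0.0238, -0.0055])]
scene jaw_pad [(0.26, [0.5105, -0.0239, 0.145])]
```

View pics/p1.png

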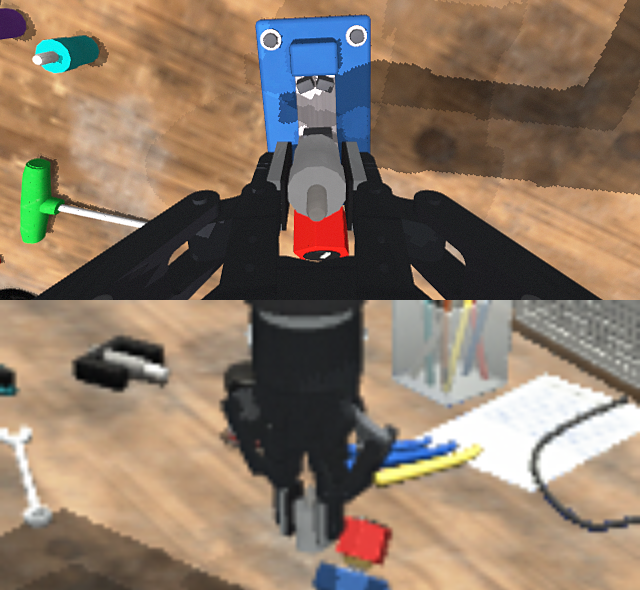

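The wrist view shows the tool held pin up, with the bed (columns 297–337), the V jaw at (317,185 full) and the bolts at (270,140) and (357,136). I use the bolts and bed to refine the clamp's yaw and position.

```bash
python3 - <<'E'
from h import *
p,R,s=pose();H=manip.camera_model("wrist"); K=np.array(H["K"]);T=np.eye(4);T[:3,:3]=R.as_matrix();T[:3,3]=p;T=T@np.array(H["hand_eye"])
print(K[0])
def bp(u,v,z):
    d=T[:3,:3]@np.linalg.inv(K)@[u,v,1]; return T[:3,3]+d*(z-T[2,3])/d[2]
seat=np.array([.510,-.0242])
a=np.radians(26.4);f=np.array([np.cos(a),np.sin(a)]);y=np.array([-f[1],f[0]])
for n,u,v,z in [("boltL",270,140,.008),("boltR",357,136,.008),("bedL",297,205,.03),("bedR",337,205,.03),("V",317,182,.046),("edgeTL",257,118,.006),("edgeTR",370,116,.006),("edgeBL",267,250,.006),("edgeBR",371,250,.006),("jawL",291,140,.046),("jawR",337,140,.046),("knobtop",320,352,.1)]:
    q=bp(u,v,z);r=q[:2]-seat; print(n,np.round(q,4),"front,y:",np.round([r@f*1e3,r@y*1e3],1))
E
```

```text
[326.07236172   0.         316.30959806]
boltL [ 0.4916 -0.0745  0.008 ] front,y: [-38.8 -36.9]
boltR [ 0.4584 -0.0147  0.008 ] front,y: [-42.   31.4]
bedL [ 0.5236 -0.0345  0.03  ] front,y: [  7.7 -15.2]
bedR [ 0.51   -0.0071  0.03  ] front,y: [ 7.6 15.3]
V [ 0.4969 -0.0308  0.046 ] front,y: [-14.7  -0. ]
edgeTL [ 0.4809 -0.0906  0.006 ] front,y: [-55.6 -46.6]
edgeTR [ 0.4405 -0.0127  0.006 ] front,y: [-57.1  41.2]
edgeBL [ 0.581  -0.0378  0.006 ] front,y: [ 57.6 -43.8]
edgeBR [0.5403 0.0441 0.006 ] front,y: [57.6 47.7]
jawL [ 0.4786 -0.0594  0.046 ] front,y: [-43.8 -17.5]
jawR [ 0.4648 -0.0317  0.046 ] front,y: [-43.8  13.3]
knobtop [0.5818 0.0135 0.1   ] front,y: [81.1  1.8]
```

```bash
python3 - <<'E'
from h import *
plan([.5122,-.023,.0405],down(118.5),5)
E
```

```text
[[-0.0, -0.0, 1.67],[0.0, -0.0, -0.0069]],[[-0.0, -0.0, 1.67],[0.0, -0.0, -0.0069]],[[-0.0, -0.0, 1.67],[0.0, -0.0, -0.0069]],[[-0.0, -0.0, 1.67],[0.0, -0.0, -0.0069]],[[-0.0, -0.0, 1.67],[0.0, -0.0, -0.0069]],
```

jog_arm(commands=[[[0, 0.03, 1.7], [0, 0, -0.007]], [[0, 0.03, 1.7], [0, 0, -0.007]], [[0, 0, 1.7], [0, 0, -0.007]], [[0, 0, 1.7], [0, 0, -0.007]], [[0, 0, 1.5], [0, 0, -0.007]]])

```text
time_s: 7.05
tool_pos: [0.5118, -0.0224, 0.0405]
orientation: [-3.141, -0.0, -2.643]
contact_force: [2.4, -4.0, 1.7]
grip_width: 0.0239
grasp_force: 40.8
```

jog_arm(commands=[[[0, 0, 0], [0, 0, 0]], [[0, 0, 0.1], [0, 0, 0]], [[0, 0, 0.1], [0, 0, 0]], [[0, 0, 0], [0, 0, 0]], [[0, 0, 0], [0, 0, 0]]])

```text
time_s: 7.55
tool_pos: [0.5119, -0.0228, 0.0395]
orientation: [-3.141, 0.0, -2.644]
contact_force: [2.2, -5.2, -1.5]
grip_width: 0.0237
grasp_force: 40.5
```

jog_arm(commands=[[[0, -0.05, 0], [0, 0, 0]], [[0, -0.05, 0], [0, 0, 0]], [[0, 0, 0], [0, 0, 0]], [[0, 0, 0], [0, 0, 0]]])

```text
time_s: 7.95
tool_pos: [0.5122, -0.023, 0.0393]
orientation: [3.141, 0.0, -2.644]
contact_force: [0.7, -2.5, 0.2]
grip_width: 0.024
grasp_force: 39.8
```

```bash
python3 - <<'E'
from h import *
print(pose()[2])
ims=[manip.capture(c) for c in ["wrist","side"]]
cv2.imwrite("pics/p2.png",cv2.vconcat([cv2.resize(ims[0][130:330,190:450],(780,600))[:400], cv2.resize(ims[1][110:210,210:405],(780,400))[:200*2]])[:600,:,::-1])
E
```

```text
{'time_s': 7.95, 'joint_positions': array([ 3.48198090e-01, -1.32526890e-01, -4.34724432e-01, -2.66853083e-04,
       -1.26843993e+00, -1.42105695e+00]), 'joint_vel': array([-0.00028244,  0.00010495, -0.00014887,  0.00192872,  0.00040526,
       -0.00111478]), 'joint_efforts': array([ 8.09318405e-01, -2.63140905e+01,  3.29795337e+01,  5.92959523e+00,
       -3.03778087e-02, -1.60183461e-02]), 'tool_pos': array([ 0.51220493, -0.02302684,  0.03933624]), 'orientation': array([ 3.14136444e+00,  1.95076664e-04, -2.64373465e+00]), 'contact_force': array([ 0.70669525, -2.50371218,  0.23808309]), 'wrist_torque': array([-0.61068951, -0.23099159,  0.00346817]), 'grasp_force': 39.84323361190036, 'grip_width': 0.023967012917699815}
```

View pics/p2.png

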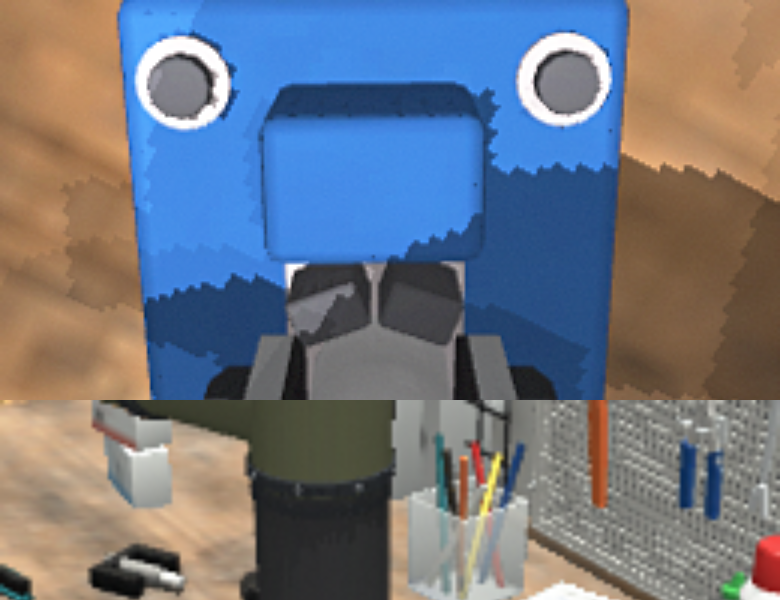

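The tool sits between the fingers against the V jaw, about 0.8 mm too far right (its centre is at column 382, the V at 375). I shift it and then lower the last bit.

jog_arm(commands=[[[0, -0.04, 0], [0, 0, 0]], [[0, -0.04, 0], [0, 0, 0]], [[0, 0, 0], [0, 0, 0]], [[0, 0, 0.07], [0, 0, 0]], [[0, 0, 0], [0, 0, 0]]])

```text
time_s: 8.55
tool_pos: [0.5124, -0.0238, 0.0382]
orientation: [3.141, -0.0, -2.644]
contact_force: [0.3, -0.3, -1.2]
grip_width: 0.0234
grasp_force: 39.6
```

jog_arm(commands=[[[0, 0, 0.05], [0, 0, 0]], [[0, 0, 0], [0, 0, 0]], [[0, 0, 0], [0, 0, 0]]])

```text
time_s: 8.85
tool_pos: [0.5125, -0.0239, 0.0379]
orientation: [3.142, -0.0, -2.644]
contact_force: [-0.6, -0.9, -0.1]
grip_width: 0.0242
grasp_force: 39.8
```

jog_arm(commands=[[[0, 0, 0.05], [0, 0, 0]], [[0, 0, 0], [0, 0, 0]], [[0, 0, 0], [0, 0, 0]]])

```text
time_s: 9.15
tool_pos: [0.5126, -0.0239, 0.0378]
orientation: [-3.141, 0.0, -2.644]
contact_force: [-2.1, 1.8, 3.2]
grip_width: 0.0236
grasp_force: 40.0
```

jog_arm(commands=[[[0, 0, 0.05], [0, 0, 0]], [[0, 0, 0], [0, 0, 0]], [[0, 0, 0], [0, 0, 0]]])

```text
time_s: 9.45
tool_pos: [0.5127, -0.0239, 0.0378]
orientation: [-3.141, 0.0, -2.644]
contact_force: [-4.2, 0.9, 7.1]
grip_width: 0.0235
grasp_force: 40.3
```

jog_arm(commands=[[[0, 0, -0.06], [0, 0, 0]], [[0, 0, 0], [0, 0, 0]], [[0, 0, 0], [0, 0, 0]]], squeeze=20)

```text
time_s: 9.75
tool_pos: [0.5127, -0.0239, 0.0378]
orientation: [-3.141, 0.0, -2.644]
contact_force: [-2.3, 0.6, 3.4]
grip_width: 0.0239
grasp_force: 40.1
```

jog_arm(commands=[[[0, 0, 0], [0, 0, 0]], [[0, 0, 0], [0, 0, 0]], [[0, 0, 0], [0, 0, 0]], [[0, 0, 0], [0, 0, 0]], [[0, 0, -1.0], [0, 0, 0]]], grip=5.0)

```text
time_s: 10.25
tool_pos: [0.5115, -0.0241, 0.0463]
orientation: [3.14, -0.003, -2.644]
contact_force: [0.6, -0.0, -0.3]
grip_width: 0.0502
grasp_force: 0.0
```

jog_arm(commands=[[[0, 0, -2.0], [0, 0, 0]], [[0, 0, -3.0], [0, 0, 0]], [[0, 0, -3.0], [0, 0, 0]], [[0, 0, -3.0], [0, 0, 0]], [[0, 0, -3.0], [0, 0, 0]]])

```text
time_s: 10.75
tool_pos: [0.5125, -0.024, 0.1898]
orientation: [-3.141, 0.001, -2.644]
contact_force: [0.0, 0.1, 1.0]
grip_width: 0.0497
grasp_force: 0.0
```

jog_arm(commands=[[[0, 0, -2.0], [0, 0, 0]], [[0, 0, 0], [0, 0, 0]], [[0, 0, 0], [0, 0, 0]]])

```text
time_s: 11.05
tool_pos: [0.5127, -0.0238, 0.2082]
orientation: [3.141, 0.001, -2.644]
contact_force: [-0.4, 0.2, -0.6]
grip_width: 0.05
grasp_force: 0.0
```

```bash
python3 - <<'E'
from h import *
p,R,s=pose(); print(p,s["time_s"],s["joint_positions"])
ims=[manip.capture(c) for c in ["wrist","side","scene"]]
for c in ["wrist","side","scene"]: marks(c,"tool_center","knob_grip","seat")
cv2.imwrite("pics/p3.png",cv2.vconcat([ims[0][100:400,100:540],cv2.hconcat([cv2.resize(ims[i][y:y+110,x:x+80],(220,300)) for i,y,x in [(1,165,225),(2,175,280)]])])[:,:,::-1])
cv2.imwrite("pics/w3.png",ims[0][:,:,::-1])
E
```

```text
[ 0.51266625 -0.02375701  0.20820923] 11.05 [ 3.46387307e-01 -1.95219743e-01 -1.79144804e-01 -2.96602221e-04
 -1.58573278e+00 -1.41933128e+00]
wrist tool_center [(0.95, [0.5145, -0.0239, 0.0548]), (0.89, [0.4719, -0.1739, 0.0224]), (0.73, [0.5712, -0.2679, 0.0273])]
wrist knob_grip [(0.85, [0.5808, 0.0161, 0.0816])]
wrist seat [(0.92, [0.5083, -0.0215, 0.0308])]
side tool_center [(0.67, [0.5127, -0.0211, 0.0532]), (0.61, [0.5683, -0.2103, 0.023]), (0.49, [0.472, -0.1756, 0.0239])]
side knob_grip [(0.43, [0.5859, 0.0122, 0.0894])]
side seat [(0.73, [0.5106, -0.0239, 0.0294])]
scene tool_center [(0.75, [0.4714, -0.1767, 0.023]), (0.62, [0.5088, -0.0241, 0.0569]), (0.57, [0.5691, -0.2705, 0.0266])]
scene knob_grip [(0.64, [0.5834, 0.0178, 0.0879])]
scene seat [(0.88, [0.5145, -0.0246, 0.0303])]
```

View pics/p3.png

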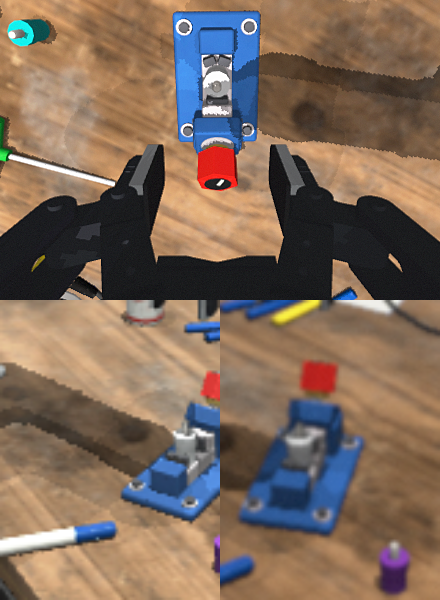

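The tool stands upright in the clamp (wrist crop (217,85)), and the knob is red at (217,168) in the crop. Next is a half turn of the wrist, so the last joint has room for the clockwise sweep, followed by the tilt.

jog_arm(commands=[[[0, 0, 0], [0, 0, -0.14]], [[0, 0, 0], [0, 0, -0.14]], [[0, 0, 0], [0, 0, -0.14]], [[0, 0, 0], [0, 0, -0.14]], [[0, 0, 0], [0, 0, -0.14]]], grip=6.0)

```text
time_s: 12.15
tool_pos: [0.5126, -0.0239, 0.2076]
orientation: [3.142, -0.0, -1.938]
contact_force: [-0.7, -0.0, 0.2]
grip_width: 0.0599
grasp_force: 0.0
```

jog_arm(commands=[[[0, 0, 0], [0, 0, -0.14]], [[0, 0, 0], [0, 0, -0.14]], [[0, 0, 0], [0, 0, -0.14]], [[0, 0, 0], [0, 0, -0.14]], [[0, 0, 0], [0, 0, -0.14]]])

```text
time_s: 12.65
tool_pos: [0.5126, -0.0239, 0.2076]
orientation: [3.141, 0.0, -1.238]
contact_force: [-0.7, 0.1, -0.4]
grip_width: 0.0602
grasp_force: 0.0
```

jog_arm(commands=[[[0, 0, 0], [0, 0, -0.14]], [[0, 0, 0], [0, 0, -0.14]], [[0, 0, 0], [0, 0, -0.14]], [[0, 0, 0], [0, 0, -0.14]], [[0, 0, 0], [0, 0, -0.14]]])

```text
time_s: 13.15
tool_pos: [0.5126, -0.0239, 0.2076]
orientation: [3.142, 0.0, -0.538]
contact_force: [-0.4, 0.0, 0.9]
grip_width: 0.06
grasp_force: 0.0
```

jog_arm(commands=[[[0, 0, 0], [0, 0, -0.14]], [[0, 0, 0], [0, 0, -0.14]], [[0, 0, 0], [0, 0, -0.14]], [[0, 0, 0], [0, 0, -0.14]], [[0, 0, 0], [0, 0, -0.14]]])

```text
time_s: 13.65
tool_pos: [0.5126, -0.0239, 0.2076]
orientation: [3.142, 0.0, 0.162]
contact_force: [-0.3, -1.0, -0.1]
grip_width: 0.0597
grasp_force: 0.0
```

```bash
cat >> h.py <<'E'
th=np.radians(28.5); F=np.array([np.cos(th),np.sin(th),0]); A=np.sin(np.radians(35))*F+np.cos(np.radians(35))*np.array([0,0,1])
G=np.array([.583,.0148,.0868])
def knobR(phi): # closing line: phi=0 -> -clamp-y side with tool x to the front; +phi about tool z
    y=np.cross(-A,F); y/=np.linalg.norm(y); return Ro.from_matrix(np.c_[np.cross(y,-A),y,-A])*Ro.from_rotvec([0,0,phi])
E
python3 - <<'E'
from h import *
p,R,s=pose(); print(s["joint_positions"],s["time_s"])
print(knobR(0).as_matrix().round(2).tolist())
plan(G+.06*A,knobR(0),10)
E
```

```text
[ 3.46337800e-01 -1.94552567e-01 -1.79798473e-01  5.01456359e-06
 -1.58561300e+00  1.38645541e+00] 13.65
[[0.72, 0.48, -0.5], [0.39, -0.88, -0.27], [-0.57, 0.0, -0.82]]
[[1.08, -0.38, 0.72],[-0.0102, -0.0605, -0.0325]],[[1.14, -0.35, 0.65],[-0.0102, -0.0605, -0.0325]],[[1.18, -0.32, 0.57],[-0.0102, -0.0605, -0.0325]],[[1.23, -0.29, 0.5],[-0.0102, -0.0605, -0.0325]],[[1.26, -0.25, 0.42],[-0.0102, -0.0605, -0.0325]],
[[1.29, -0.21, 0.34],[-0.0102, -0.0605, -0.0325]],[[1.32, -0.17, 0.26],[-0.0102, -0.0605, -0.0325]],[[1.34, -0.13, 0.18],[-0.0102, -0.0605, -0.0325]],[[1.35, -0.09, 0.09],[-0.0102, -0.0605, -0.0325]],[[1.35, -0.05, 0.01],[-0.0102, -0.0605, -0.0325]],
```

jog_arm(commands=[[[1.08, -0.38, 0.72], [-0.0102, -0.0605, -0.0325]], [[1.14, -0.35, 0.65], [-0.0102, -0.0605, -0.0325]], [[1.18, -0.32, 0.57], [-0.0102, -0.0605, -0.0325]], [[1.23, -0.29, 0.5], [-0.0102, -0.0605, -0.0325]], [[1.26, -0.25, 0.42], [-0.0102, -0.0605, -0.0325]]])

```text
time_s: 14.15
tool_pos: [0.5636, 0.0035, 0.1714]
orientation: [3.115, 0.308, 0.317]
contact_force: [0.5, -0.8, 0.1]
grip_width: 0.0599
grasp_force: 0.0
```

jog_arm(commands=[[[1.29, -0.21, 0.34], [-0.0102, -0.0605, -0.0325]], [[1.32, -0.17, 0.26], [-0.0102, -0.0605, -0.0325]], [[1.34, -0.13, 0.18], [-0.0102, -0.0605, -0.0325]], [[1.35, -0.09, 0.09], [-0.0102, -0.0605, -0.0325]], [[1.35, -0.05, 0], [-0.0102, -0.0605, -0.0325]]])

```text
time_s: 14.65
tool_pos: [0.6142, 0.0307, 0.1353]
orientation: [-3.141, 0.613, 0.493]
contact_force: [0.3, -0.4, 0.3]
grip_width: 0.0605
grasp_force: 0.0
```

jog_arm(commands=[[[0, 0, 0], [0, 0, 0]], [[0, 0, 0], [0, 0, 0]], [[0, 0, 0], [0, 0, 0]]])

```text
time_s: 14.95
tool_pos: [0.6139, 0.0302, 0.1373]
orientation: [3.141, 0.608, 0.491]
contact_force: [-0.2, -0.6, 1.0]
grip_width: 0.0603
grasp_force: 0.0
```

```bash
python3 - <<'E'
from h import *
p,R,s=pose(); print(p,G+.06*A,(R.inv()*knobR(0)).as_rotvec(),s["joint_positions"])
im=manip.capture("wrist"); marks("wrist","knob_grip")
H=manip.camera_model("wrist"); K=np.array(H["K"]);T=np.eye(4);T[:3,:3]=R.as_matrix();T[:3,3]=p;T=T@np.array(H["hand_eye"])
q=K@(np.linalg.inv(T)@np.r_[G+.01*A,1])[:3];q=q[:2]/q[2];print(q)
u,v=q.astype(int); v=min(max(v,75),325)
c=im[v-75:v+75,u-100:u+100]; print(u-100,v-75); cv2.imwrite("pics/k1.png",cv2.resize(c,None,fx=4,fy=4,interpolation=2)[:,:,::-1]);cv2.imwrite("pics/k1full.png",im[:,:,::-1])
E
```

```text
[0.61392028 0.03022296 0.13726885] [0.61324413 0.03122122 0.13594912] [-0.00319131 -0.00280212 -0.00550593] [ 0.40403674  0.59976228  0.46687673  0.05629989 -2.04352054  1.66764596]
wrist knob_grip [(0.84, [0.5775, 0.0133, 0.0864])]
[313.65852026 221.06982379]
213 146
```

View pics/k1.png

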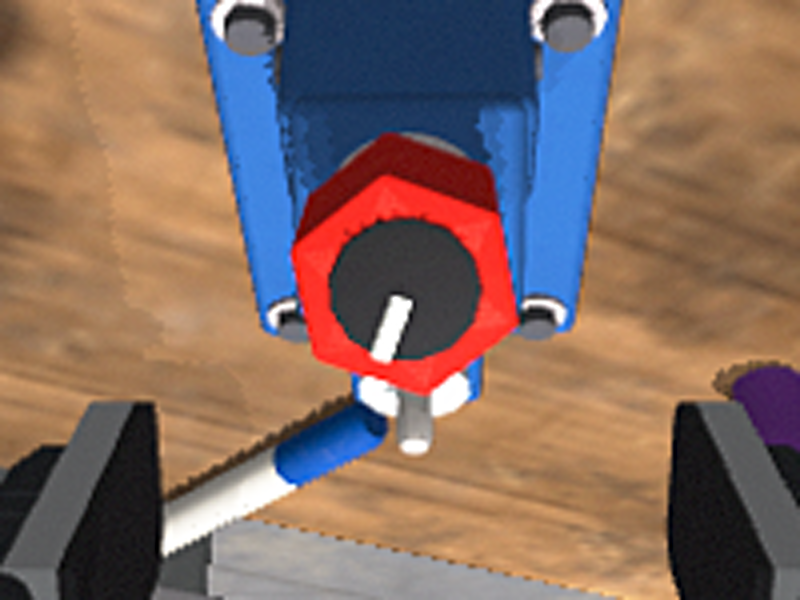

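The hexagonal top shows with corners at crop (388,175), (497,215), (518,325), (425,397), (315,355) and (295,245). I fit the pose from those.

```bash
python3 - <<'E'
from h import *
p,R,s=pose();H=manip.camera_model("wrist"); K=np.array(H["K"]);T=np.eye(4);T[:3,:3]=R.as_matrix();T[:3,3]=p;T=T@np.array(H["hand_eye"])
c=np.array([(388,175),(497,215),(518,325),(425,397),(315,355),(295,245)])/4+[213,146]
P0=G+.01*A; L=knobR(0).inv()
pts=[]
for u,v in c:
    d=T[:3,:3]@np.linalg.inv(K)@[u,v,1]; t=((P0-T[:3,3])@A)/(d@A); pts.append(L.apply(T[:3,3]+t*d-P0)*1e3)
pts=np.array(pts);m=pts.mean(0);print(m.round(1))   # tool axes x,y,z offset of knob axis from G (mm)
e=pts[:,:2]-m[:2];print(np.hypot(*e.T).round(1),"expected 19.6")
a=np.degrees(np.arctan2(e[:,1],e[:,0]));print(a.round(1),a%60)
# PnP as a check
phi=np.arctan2(*[f(np.radians(a)*6).mean() for f in (np.sin,np.cos)])/6
print("corner phase deg",np.degrees(phi))
order=np.argsort(a); obj=np.array([[19.63e-3*np.cos(np.radians(x)),19.63e-3*np.sin(np.radians(x)),0] for x in (np.degrees(phi)+60*np.round((a-np.degrees(phi))/60))])
ok,r,t=cv2.solvePnP(obj,c,K,None); W=T@np.r_[t[:,0],1]; n=T[:3,:3]@cv2.Rodrigues(r)[0][:,2]
print("pnp centre-G-.01A in tool axes mm",L.apply(W[:3]-P0)*1e3,"normal",L.apply(n))
E
```

```text
[1.7 0.6 0. ]
[18.7 18.6 19.1 19.4 18.9 18.9] expected 19.6
[  -8.3   50.1  110.3  171.4 -128.2  -67.9] [51.6921044  50.11065796 50.27702972 51.38609618 51.77259205 52.09881302]
corner phase deg -8.776728099255655
pnp centre-G-.01A in tool axes mm [-1.0891956   0.50835494  8.88813168] normal [-0.6268026  -0.03142823  0.77854401]
```

```bash
python3 - <<'E'
from h import *
R0=knobR(0); C=G+R0.apply([.0008,.0006,0]); R1=knobR(-.153)
plan(C+.04*A,R1,4); plan(C-.018*A,R1,4,(C+.04*A,R1))
E
```

```text
[[0.05, -0.01, 0.54],[-0.0008, -0.001, -0.0396]],[[0.05, -0.01, 0.54],[-0.0008, -0.001, -0.0396]],[[0.05, -0.01, 0.54],[-0.0008, -0.001, -0.0396]],[[0.05, -0.01, 0.54],[-0.0008, -0.001, -0.0396]],
[[-0.0, -0.0, 1.45],[0.0, 0.0, 0.0]],[[-0.0, -0.0, 1.45],[0.0, 0.0, 0.0]],[[-0.0, -0.0, 1.45],[0.0, 0.0, 0.0]],[[-0.0, -0.0, 1.45],[0.0, 0.0, 0.0]],
```

jog_arm(commands=[[[0.05, -0.01, 0.54], [-0.001, -0.001, -0.04]], [[0.05, -0.01, 0.54], [-0.001, -0.001, -0.04]], [[0.05, -0.01, 0.54], [-0.001, -0.001, -0.04]], [[0.05, -0.01, 0.54], [-0.001, -0.001, -0.04]], [[0, 0, 1.0], [0, 0, 0]]])

```text
time_s: 15.55
tool_pos: [0.5991, 0.0229, 0.1107]
orientation: [-3.034, 0.602, 0.687]
contact_force: [0.4, 0.4, 0.4]
grip_width: 0.0603
grasp_force: 0.0
```

jog_arm(commands=[[[0, 0, 1.3], [0, 0, 0]], [[0, 0, 1.3], [0, 0, 0]], [[0, 0, 1.2], [0, 0, 0]], [[0, 0, 1.0], [0, 0, 0]], [[0, 0, 0], [0, 0, 0]]])

```text
time_s: 16.05
tool_pos: [0.5737, 0.0094, 0.0697]
orientation: [-3.033, 0.606, 0.687]
contact_force: [0.4, 0.6, -1.1]
grip_width: 0.0602
grasp_force: 0.0
```

jog_arm(commands=[[[0, 0, 0], [0, 0, 0]], [[0, 0, 0], [0, 0, 0]]])

```text
time_s: 16.25
tool_pos: [0.5751, 0.01, 0.0705]
orientation: [-3.034, 0.605, 0.687]
contact_force: [0.1, 0.4, -0.3]
grip_width: 0.0598
grasp_force: 0.0
```

```bash
python3 - <<'E'
from h import *
p,R,s=pose(); C=G+knobR(0).apply([.0008,.0006,0])
print(s["time_s"],s["contact_force"],R.inv().apply(C-.018*A-p)*1e3,(R.inv()*knobR(-.153)).as_rotvec(),s["joint_positions"])
im=manip.capture("wrist"); cv2.imwrite("pics/k2.png",im[100:,:][:,:,::-1]); 
E
```

```text
16.25 [ 0.06771426  0.43121435 -0.32278006] [-0.97553261 -0.00765058 -0.6581165 ] [0.00069955 0.00219963 0.00228877] [ 0.4015869   0.52360115  0.23453735  0.05912345 -1.8918967   1.82323473]
```

View pics/k2.png

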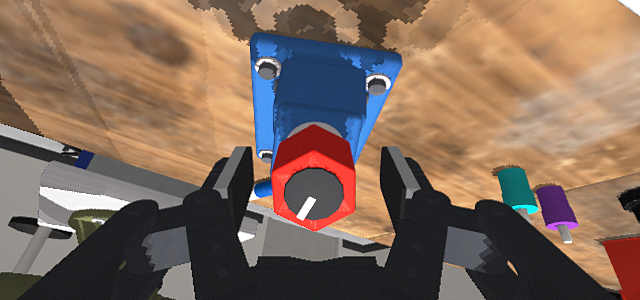

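The knob sits between the fingers with its flats (columns 274 and 354) parallel to the pads. I close on it now.

jog_arm(commands=[[[-0.05, 0, 0], [0, 0, 0]], [[-0.03, 0, 0], [0, 0, 0]], [[0, 0, 0], [0, 0, 0]], [[0, 0, 0], [0, 0, 0]], [[0, 0, 0], [0, 0, 0]]], grip=2.5, squeeze=70)

```text
time_s: 16.8
tool_pos: [0.5743, 0.0103, 0.0706]
orientation: [-3.033, 0.605, 0.688]
contact_force: [-1.5, 4.3, 2.8]
grip_width: 0.0328
grasp_force: 69.9
```

jog_arm(commands=[[[0, 0, 0], [0, 0, 0]], [[0, 0, 0], [0, 0, 0]], [[0, 0, 0], [0, 0, 0]]])

```text
time_s: 17.1
tool_pos: [0.5743, 0.0103, 0.0706]
orientation: [-3.033, 0.605, 0.688]
contact_force: [-1.0, 5.5, 3.2]
grip_width: 0.0329
grasp_force: 69.9
```

```bash
python3 - <<'E'
from h import *
p,R,s=pose(); print(s["contact_force"],s["wrist_torque"],s["grip_width"],R.inv().apply(s["contact_force"]),(R.inv()*knobR(-.153)).as_rotvec())
E
```

```text
[-0.95147223  5.45683816  3.21687518] [ 1.88516487 -0.63565214 -0.92269197] 0.03289164650050263 [ 0.41646858 -5.2463829  -3.65139541] [0.00026468 0.00252012 0.00346028]
```

jog_arm(commands=[[[0, -0.06, 0], [0, 0, 0]], [[0, 0, 0.015], [0, 0, 0.1]], [[0, 0, 0.015], [0, 0, 0.1]], [[0, 0, 0.015], [0, 0, 0.1]], [[0, 0, 0.015], [0, 0, 0.1]]])

```text
time_s: 17.6
tool_pos: [0.574, 0.01, 0.0701]
orientation: [2.969, 0.591, 0.197]
contact_force: [1.3, 2.7, 2.7]
grip_width: 0.0329
grasp_force: 70.2
```

```bash
cat > t.py <<'E'
from h import *
p,R,s=pose(); Q=knobR(-.153).inv()*R
print(s["time_s"],"F tool",R.inv().apply(s["contact_force"]).round(1),"M tool",R.inv().apply(s["wrist_torque"]).round(2),"w",round(s["grip_width"],4),"rot",Q.as_rotvec().round(3),"pos",(knobR(0).inv().apply(p-G)*1e3).round(1),"q",s["joint_positions"].round(2))
E
python3 t.py
```

```text
17.6 F tool [ 0.  -1.8 -3.7] M tool [ 1.01  1.62 -0.08] w 0.0329 rot [-0.002 -0.002  0.402] pos [ 1.2 -0.1 19.6] q [ 0.4   0.52  0.23  0.06 -1.89  1.42]
```

jog_arm(commands=[[[0, 0, 0.018], [0, 0, 0.12]], [[0, 0, 0.018], [0, 0, 0.12]], [[0, 0, 0.018], [0, 0, 0.12]], [[0, 0, 0.018], [0, 0, 0.12]], [[0, 0, 0.018], [0, 0, 0.12]]])

```text
time_s: 18.1
tool_pos: [0.5735, 0.0095, 0.0695]
orientation: [2.654, 0.389, -0.45]
contact_force: [1.9, 1.9, 3.3]
grip_width: 0.0333
grasp_force: 70.2
```

jog_arm(commands=[[[0, 0, 0.018], [0, 0, 0.12]], [[0, 0, 0.018], [0, 0, 0.12]], [[0, 0, 0.018], [0, 0, 0.12]], [[0, 0, 0.018], [0, 0, 0.12]], [[0, 0, 0.018], [0, 0, 0.12]]])

```text
time_s: 18.6
tool_pos: [0.5729, 0.009, 0.0689]
orientation: [2.531, 0.068, -0.973]
contact_force: [0.9, 2.2, 3.2]
grip_width: 0.0327
grasp_force: 70.1
```

```bash
python3 t.py
```

```text
18.6 F tool [-1.5  0.1 -3.7] M tool [ 1.27 -0.2  -0.04] w 0.0327 rot [-0.004 -0.002  1.603] pos [ 0.7  0.3 21.3] q [ 0.4   0.52  0.23  0.06 -1.89  0.22]
```

jog_arm(commands=[[[0, 0, 0.018], [0, 0, 0.12]], [[0, 0, 0.018], [0, 0, 0.12]], [[0, 0, 0.018], [0, 0, 0.12]], [[0, 0, 0.018], [0, 0, 0.12]], [[0, 0, 0.018], [0, 0, 0.12]]])

```text
time_s: 19.1
tool_pos: [0.5722, 0.0087, 0.0684]
orientation: [2.582, -0.27, -1.474]
contact_force: [-0.9, 2.1, 4.3]
grip_width: 0.0327
grasp_force: 70.2
```

```bash
python3 t.py
```

```text
19.1 F tool [-1.   3.1 -3.6] M tool [ 0.4  -0.92 -0.05] w 0.0327 rot [-5.000e-03 -1.000e-03  2.203e+00] pos [ 0.4  0.2 22.2] q [ 0.4   0.52  0.22  0.06 -1.89 -0.38]
```

jog_arm(commands=[[[0, 0, 0.012], [0, 0, 0.08]], [[0, 0, 0.012], [0, 0, 0.08]], [[0, 0, 0.012], [0, 0, 0.08]], [[0, 0, 0.012], [0, 0, 0.08]], [[0, 0, 0.012], [0, 0, 0.08]]], squeeze=100)

```text
time_s: 19.6
tool_pos: [0.5718, 0.0086, 0.0681]
orientation: [2.718, -0.46, -1.85]
contact_force: [-1.0, 2.5, 5.1]
grip_width: 0.0326
grasp_force: 100.2
```

```bash
python3 t.py
```

```text
19.6 F tool [ 0.4  3.8 -4.3] M tool [-0.38 -1.03 -0.03] w 0.0326 rot [-6.000e-03 -1.000e-03  2.601e+00] pos [ 0.2  0.1 22.7] q [ 0.4   0.52  0.22  0.06 -1.89 -0.78]
```

jog_arm(commands=[[[0, 0, 0.008], [0, 0, 0.06]], [[0, 0, 0.008], [0, 0, 0.06]], [[0, 0, 0.008], [0, 0, 0.06]], [[0, 0, 0.008], [0, 0, 0.06]], [[0, 0, 0.008], [0, 0, 0.06]]])

```text
time_s: 20.1
tool_pos: [0.5715, 0.0087, 0.0678]
orientation: [2.877, -0.562, -2.173]
contact_force: [-2.0, 2.7, 5.9]
grip_width: 0.0325
grasp_force: 100.2
```

```bash
python3 t.py
```

```text
20.1 F tool [ 2.2  4.5 -4.6] M tool [-0.97 -0.9  -0.09] w 0.0325 rot [-0.006 -0.     2.9  ] pos [ 0.2 -0.1 23. ] q [ 0.4   0.52  0.22  0.06 -1.89 -1.08]
```

jog_arm(commands=[[[0, 0, 0.004], [0, 0, 0.06]], [[0, 0, 0.004], [0, 0, 0.06]], [[0, 0, 0.004], [0, 0, 0.06]], [[0, 0, 0], [0, 0, 0]]])

```text
time_s: 20.5
tool_pos: [0.5713, 0.0087, 0.0677]
orientation: [2.993, -0.599, -2.382]
contact_force: [-2.9, 3.0, 5.9]
grip_width: 0.0324
grasp_force: 100.1
```

```bash
python3 t.py
```

```text
20.5 F tool [ 3.4  4.9 -4.2] M tool [-1.19 -0.65  0.01] w 0.0324 rot [-0.007  0.     3.079] pos [ 0.2 -0.2 23.2] q [ 0.4   0.52  0.22  0.06 -1.89 -1.26]
```

jog_arm(commands=[[[0, 0, 0.004], [0, 0, 0.05]], [[0, 0, 0.004], [0, 0, 0.05]], [[0, 0, 0.004], [0, 0, 0.05]], [[0, 0, 0], [0, 0, 0.05]]])

```text
time_s: 20.9
tool_pos: [0.5713, 0.0088, 0.0677]
orientation: [3.132, -0.615, -2.625]
contact_force: [-2.0, 4.3, 6.4]
grip_width: 0.0326
grasp_force: 100.3
```

```bash
python3 t.py
```

```text
20.9 F tool [ 3.3  4.8 -5.4] M tool [-1.47 -0.32 -0.2 ] w 0.0326 rot [ 6.000e-03 -1.000e-03 -3.004e+00] pos [ 0.2 -0.3 23.2] q [ 0.4   0.52  0.22  0.06 -1.89 -1.46]
```

jog_arm(commands=[[[0, 0, 0], [0, 0, 0.05]], [[0, 0, 0], [0, 0, 0.05]], [[0, 0, 0], [0, 0, 0.05]]])

```text
time_s: 21.2
tool_pos: [0.5713, 0.0088, 0.0677]
orientation: [-3.047, -0.608, -2.808]
contact_force: [-2.0, 3.8, 7.0]
grip_width: 0.0326
grasp_force: 100.4
```

```bash
python3 t.py
```

```text
21.2 F tool [ 4.5  3.7 -5.7] M tool [-1.46 -0.14 -0.78] w 0.0326 rot [ 6.000e-03 -1.000e-03 -2.855e+00] pos [ 0.2 -0.4 23.2] q [ 0.4   0.52  0.22  0.06 -1.89 -1.61]
```

jog_arm(commands=[[[0, 0, 0], [0, 0, 0.05]], [[0, 0, 0], [0, 0, 0]], [[0, 0, 0], [0, 0, 0]]])

```text
time_s: 21.5
tool_pos: [0.5712, 0.0089, 0.0676]
orientation: [-3.015, -0.603, -2.864]
contact_force: [-2.5, 2.7, 5.9]
grip_width: 0.0324
grasp_force: 100.5
```

```bash
python3 t.py
```

```text
21.5 F tool [ 4.7  2.8 -4.3] M tool [-1.16 -0.13 -1.48] w 0.0324 rot [ 6.000e-03 -2.000e-03 -2.808e+00] pos [ 0.2 -0.5 23.3] q [ 0.4   0.52  0.22  0.06 -1.89 -1.66]
```

Torque about the screw rises from 0.2 to 1.48 N m with almost no further turning (3.43 to 3.48 rad), so the hard stop is reached. I release and back off along the axis.

jog_arm(commands=[[[0, 0, 0], [0, 0, 0]], [[0, 0, 0], [0, 0, 0]], [[0, 0, 0], [0, 0, 0]], [[0, 0, 0], [0, 0, 0]], [[0, 0, -0.5], [0, 0, 0]]], grip=6.0)

```text
time_s: 22.0
tool_pos: [0.5736, 0.0098, 0.07]
orientation: [-3.013, -0.604, -2.867]
contact_force: [1.1, 0.2, -0.7]
grip_width: 0.0602
grasp_force: 0.0
```

jog_arm(commands=[[[0, 0, -2.0], [0, 0, 0]], [[0, 0, -3.0], [0, 0, 0]], [[0, 0, -3.0], [0, 0, 0]], [[0, 0, -3.0], [0, 0, 0]], [[0, 0, 0], [0, 0, 0]]])

```text
time_s: 22.5
tool_pos: [0.6319, 0.0411, 0.164]
orientation: [-3.012, -0.596, -2.867]
contact_force: [0.0, 0.0, -0.5]
grip_width: 0.0601
grasp_force: 0.0
```

```bash
python3 - <<'E'
from h import *
p,R,s=pose(); print(s["time_s"],s["contact_force"])
ims=[manip.capture(c) for c in ["wrist","side","scene"]]
for c in ["wrist","side","scene"]: marks(c,"tool_center","knob_grip")
cv2.imwrite("pics/e.png",cv2.vconcat([ims[0][:300,100:540],cv2.hconcat([cv2.resize(ims[i][y:y+109,x:x+80],(220,300)) for i,y,x in [(1,155,240),(2,175,280)]])])[:,:,::-1])
E
```

```text
22.5 [ 0.04869122  0.00610856 -0.46132636]
wrist tool_center [(0.97, [0.5715, -0.2669, 0.0284]), (0.76, [0.5116, -0.027, 0.0553]), (0.76, [0.5701, -0.2046, 0.0245])]
wrist knob_grip [(0.79, [0.5775, 0.0124, 0.0803])]
side tool_center [(0.53, [0.5698, -0.2667, 0.0238]), (0.5, [0.5694, -0.2089, 0.024]), (0.48, [0.5133, -0.0256, 0.0558])]
side knob_grip [(0.46, [0.5852, 0.0137, 0.0849])]
scene tool_center [(0.75, [0.4709, -0.1737, 0.0231]), (0.52, [0.5715, -0.2668, 0.025]), (0.49, [0.511, -0.0263, 0.0563])]
scene knob_grip [(0.61, [0.5802, 0.0126, 0.083])]
```

View pics/e.png

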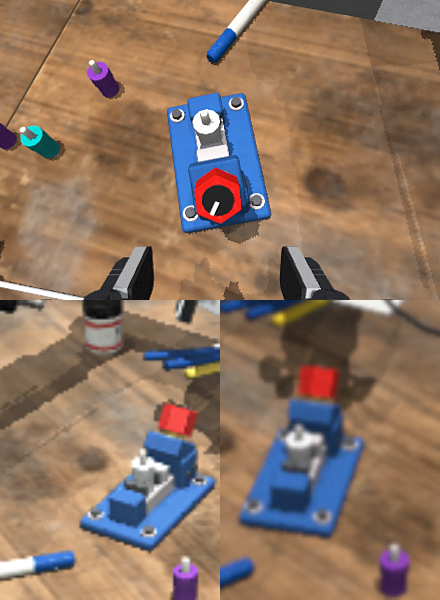

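The tool stands upright, pin up, at (207,120), held between the V and the closed jaw. The knob is run down and the hand is clear, so I hand in the job.

```bash
python3 -c "
from bench import manip
print(manip.job_done())"
```

```text
the job is handed in; nothing more can be done
None
```

The silver lockring tool stands pin up in the clamp, the knob is screwed down to its hard stop, the hand is clear, and the job was handed in at about 22.7 s; `job_done()` gave no verdict.

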